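# Plug-gauge two bored blocks and reject the undersize one

## Robot

A 6-joint arm with a two-finger parallel gripper is mounted at the origin on a cart in front of the work surface, level with it; the furniture and walls round the work are solid. World frame = base frame: x ahead of the robot, y to its left, z up, the work surface at z = 0. Lengths are in mm, angles in rad, forces in N, time in s.
With the tool pointing down it reaches from about 350 to 775 mm from the base axis. Payload 7.3 kg.
Tool frame: the origin (TCP) lies at the very end of the fingers, on their centre line; the grasp point (between the pads) lies 19 mm behind it; z points along the fingers, y is the line along which they close (so a half turn about z gives the same grasp; the last joint's range is limited). The gripper opens to 92 mm and grips with 3 to 60 N. Pads are 19 mm wide; open, the fingers measure 130 mm over their backs; the gripper's body (75 mm by 190 mm) begins 47 mm behind the grasp point.
Start: joints at [-1.393, 0.342, 1.524, -0, 1.275, -0.146], TCP at [167.063, -497.73, 226.741] pointing down, gripper open.
Joint ranges: [-2.53, 2.53], [-0.77, 2.02], [0.04, 2.7], [-1, 4.14], [0.28, 2.66], [-3.11, 3.11]. Speed limits (rad/s): [2.57, 2.57, 3.14, 3.14, 3.14, 3.14].

## Interface

Orientations are given as [roll, pitch, yaw] about the fixed x, y, z axes, in that order (R = Rz(yaw) Ry(pitch) Rx(roll)).
In Python, from plant import bot gives the robot as it stands.
- The arm moves only by the tool jog_arm, never from a script. Its argument "targets" is a list of rows, each an object with "xyz": the shift along the tool's x, y, z as a fraction of full scale, a list of three; "spin": the turn about the tool's z as a fraction of full scale. In form: [{"xyz": [x, y, z], "spin": spin}, ...]. A call has exactly 10 rows; each row shifts and turns the commanded pose from where the row before left it, along the tool's axes as they then stand; what a row does not reach is not made up. Full scale, the value 1, is 80 mm for a shift and 0.1 rad for a turn. A row lasts 1/8 s, in which the tool goes at most 62.5 mm and 10.7 degrees, less where a joint would pass 70% of its speed; a pose out of reach is approached as far as the arm can. A call with a number of a shift or a turn outside -1 to 1 is refused whole. A call with a gripper value outside its range is refused whole. "gripper" is the opening in per cent of the stroke, from 0 (shut) to 100 (fully open), set as the call begins (left out, the last holds). The fingers move at their own pace and stop on an object; the grip force is fixed at half the most. Time passes only in rows, so rows that do not move let the fingers close, or fill a call up. It gives the time, the measured TCP pose, the force, the opening and the grip force at its end, in the units of the state.
- bot.get_obs(): the state, without advancing time (a new reading comes with each control period).
- bot.capture(name): name is "side" or "top"; returns the picture (480x640x3 uint8, blue, green, red); there is no depth.
- bot.get_calibration(name): a dict with "vfov" (degrees; the focal length in pixels is half the picture's height over the tangent of half this angle, whatever the lens; pixels are square), "cx", "cy" (the principal point, pixels), "k1" (the pictures are not rectified: a ray, as slopes to the right and down, at radius r is drawn at 1 + k1 r^2 times it, then the intrinsics apply), "eye" and "rotation" of the camera in the world. Camera axes: x right, y down, z forward; pixel columns grow to the right and rows downward; lengths in mm; the calibration is good to about 2 mm. A picture is of the moment at which its call begins. get_calibration takes no time and is no camera call.
- bot.close_job(): hands the job in; it is judged then, once.
The state is a dict: "time": time; "joint_positions": joint angles; "dq": joint speeds; "tau": joint torques, N m; "tool_pos": TCP position; "tcp_rot": TCP orientation; "contact_force": force on the tool from outside, world axes, zero at the start; "moment": the same for the moment, N m; "grip_width": finger opening in mm; "finger_force": force on a finger pad.
Only numpy, scipy, OpenCV 4.12 (cv2) and the standard library are available. Lean on these libraries where they do the work, as an engineer would, in place of code of your own. Each camera call takes 0.05 s, during which the arm holds its last target. There are 200 camera calls.

## Task

One of the two bored blocks in the gauging nest is undersize deep inside its bore, and they look alike from outside: take the plug gauge from its stand and feel which block it passes, never pressing it on a block with more than 20 N. In the block it passes, push it on through the light spring catch until its shoulder is flush on the top face and leave it standing there, all with both blocks still in the nest. Then set the other block down flat and upright in the open tray, without disturbing the rolls and the hex key set near by.

Things in the scene. Friction and masses are not known exactly. Their poses are not given: they have to be found in the camera images.
- gauge: Steel plug gauge, 100 mm long, 0.15 kg, standing pin down in its stand, shoulder on the stand's top. Origin at the centre of the pin's lower end, z up along the gauge. From below: pin 16 mm diameter, 40 mm long (lowest 3 mm taper to 13 mm), shoulder disc 26 mm diameter, 4 mm thick, round grip 20 mm diameter from 44 to 100 mm above the origin.
- gauge_shoulder (a point): Centre of the underside of the gauge's shoulder disc, 40 mm above the pin's lower end.
- stand: Black plastic block 56 x 56 x 46 mm, fixed; a 20 mm hole through its middle holds the gauge upright. Origin at the centre of its underside, on the bench.
- nest: Fixed gauging nest: steel plate 86 x 200 x 6 mm (x, y, z of its own frame) with two square pockets framed by aluminium strips 8 mm high (tops 14 mm over the bench); pockets 52 mm wide, centres at y = +55 mm and -55 mm. Origin at the centre of its underside.
- pocket_left (a point): Centre of the floor of the nest's pocket on its +y side (left seen from the robot), 6 mm above the bench.
- pocket_right (a point): Centre of the floor of the nest's pocket on its -y side (right), 6 mm above the bench.
- block_left: Aluminium block 48 x 48 x 44 mm, 0.3 kg, loose in the nest's left pocket (1 to 2 mm play each way), with a vertical 17.5 mm bore right through its middle. Origin at the centre of its underside, z up, sides along x and y. Either block may be the undersize one: in it a hard inner ledge stops the gauge's pin 16 mm below the top face.
- block_left_mouth (a point): Centre of the bore's mouth in the top face of the left block, 44 mm above the block's underside. In the good block the pin slides freely to about 30 mm deep, where a sprung ball in the bore's wall resists with about 5 to 12 N and then drags on the pin until the shoulder meets the top face at the full 40 mm. The gauge's weight alone does not pass the ball; pulled up once past it, the gauge would lift the block.
- block_right: Aluminium block 48 x 48 x 44 mm, 0.3 kg, loose in the nest's right pocket (1 to 2 mm play each way), with a vertical 17.5 mm bore right through its middle. Origin at the centre of its underside, z up, sides along x and y. Either block may be the undersize one: in it a hard inner ledge stops the gauge's pin 16 mm below the top face.
- block_right_mouth (a point): Centre of the bore's mouth in the top face of the right block, 44 mm above the block's underside. In the good block the pin slides freely to about 30 mm deep, where a sprung ball in the bore's wall resists with about 5 to 12 N and then drags on the pin until the shoulder meets the top face at the full 40 mm. The gauge's weight alone does not pass the ball; pulled up once past it, the gauge would lift the block.
- tray: Reject tray: open grey plastic box, fixed, 130 x 130 x 22 mm outside, walls and floor 4 mm thick. Origin at the centre of its underside, on the bench.
- tape_roll: Brown tape roll, 84 mm diameter, 49 mm high, standing on the left of the bench: leave alone. Origin under its centre.
- ribbon_roll: Black ribbon roll, 42 mm diameter, 76 mm high, standing on the left of the bench: leave alone. Origin under its centre.
- hex_key_set: Yellow hex key holder, 22 x 92 x 24 mm, lying behind the nest: leave alone. Origin under its centre.
There are look-alikes about, which are no part of the job. What is shaped like the block_left but green or turquoise is not meant.

How it is judged:
By the outcome, as a careful person would: the job done as asked, in the order asked, and still so for the second after the job is handed in, with the robot touching nothing.
It also fails if it takes over 61 s, if anything falls off the work surface, if the arm or the gripper's body presses on something with over 40 N, if the wrist force passes 120 N, or if a joint passes its speed limit or range.

## Working session

There is one attempt and no reset: what is moved stays moved. The work goes in short steps, Python scripts to look and compute and a tool call to move; the robot and the scene stay as the last step left them, time stands still between calls to the robot, and variables do not carry over. Pictures are saved under pics/ and viewed, at most 11 in all, crops included, and the job is handed in when it is done.

Besides the shell and the picture viewer there is one more tool, called as name(argument=value, ...) on one line, values as JSON. jog_arm: Moves the arm, as the interface text tells. Shift numbers are shares of 80 mm and turn numbers shares of 0.1 rad, none past 1 either way. Its arguments: {"type":"object","properties":{"targets":{"type":"array","items":{"type":"object","properties":{"xyz":{"type":"array","items":{"type":"number"}},"spin":{"type":"number"}}}},"gripper":{"type":"number"}},"required":["targets"]}

```bash
ls; mkdir -p pics
python3 - <<'E'
from plant import bot
import cv2
o=bot.get_obs();print(o)
for n in("top","side"):
    cv2.imwrite(f"pics/{n}0.png",bot.capture(n));print(bot.get_calibration(n))
E
```

```text
pics
{'time': 0.0, 'joint_positions': array([-1.39299793e+00,  3.42740850e-01,  1.52501542e+00, -3.24434002e-05,
        1.27540692e+00, -1.46003566e-01]), 'dq': array([ 0.00015026, -0.00012082,  0.00051792, -0.00031297,  0.00030573,
       -0.00037835]), 'tau': array([-1.39203876e-03, -4.31246138e+01, -2.44225931e+01,  7.15543795e-02,
        5.57404803e-02, -1.14083439e-04]), 'tool_pos': array([ 166.97738042, -497.305125  ,  226.03611914]), 'tcp_rot': array([-3.14003431e+00, -1.97796885e-04,  3.23811280e-01]), 'contact_force': array([ 0.05512931,  0.53098765, -0.35301048]), 'moment': array([-0.00842473,  0.03648206, -0.00524753]), 'finger_force': 0.0, 'grip_width': 91.8422578158608}
{'vfov': 47.11412819595442, 'cx': 309.66288852551793, 'cy': 235.79748409722285, 'k1': -0.1233169306277318, 'eye': array([ 436.62839674,    5.10913466, 1047.71461345]), 'rotation': array([-3.0169437 , -0.00706756, -1.57982652])}
{'vfov': 52.904031229280335, 'cx': 318.7682555535174, 'cy': 241.57805697268407, 'k1': 0.027869464017321915, 'eye': array([ 535.58749579, -779.79622253,  480.55620219]), 'rotation': array([-2.05239613, -0.02524237, -0.03680593])}
```

View pics/top0.png

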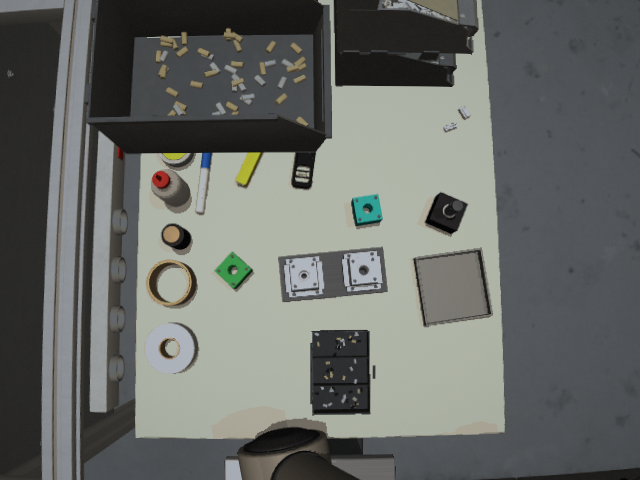

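View pics/side0.png

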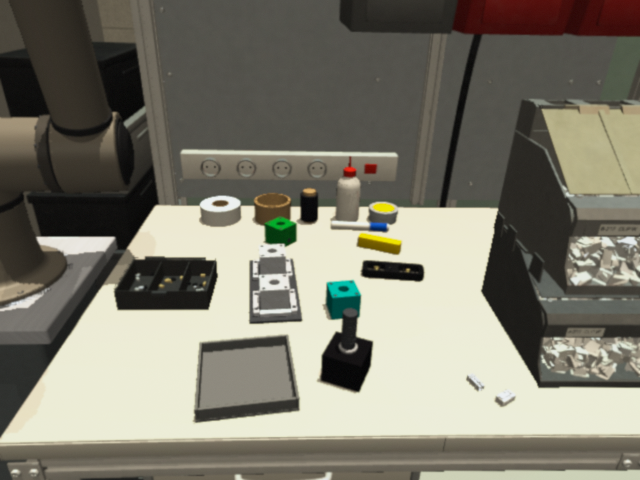

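The top view shows the blocks near (303,275) and (363,270), the gauge in its stand near (450,210), and the tray near (453,287). The turquoise decoy is at (367,209). The side view agrees with this. Next I'll look at a zoomed crop and measure.

```bash
cat > h.py <<'E'
import numpy as np, cv2
from scipy.spatial.transform import Rotation as R
from plant import bot
def cam(n):
    c=bot.get_calibration(n); f=240/np.tan(np.radians(c["vfov"]/2)); return c,f,R.from_euler("xyz",c["rotation"]).as_matrix()
def ray(n,u,v):
    c,f,M=cam(n); d=np.array([(u-c["cx"])/f,(v-c["cy"])/f]); s=d.copy()
    for _ in range(20): s=d/(1+c["k1"]*(s@s))
    return c["eye"],M@np.r_[s,1]
def on(n,u,v,z):
    e,d=ray(n,u,v); return (e+d*(z-e[2])/d[2])[:2]
def px(n,p):
    c,f,M=cam(n); q=M.T@(np.array(p,float)-c["eye"]); s=q[:2]/q[2]; s=s*(1+c["k1"]*(s@s)); return s*f+[c["cx"],c["cy"]]
E
python3 - <<'E'
from h import *
im=cv2.imread("pics/top0.png")
cv2.imwrite("pics/c1.png",cv2.resize(im[180:335,270:500],None,fx=3.4,fy=3.4,interpolation=cv2.INTER_CUBIC))
s=cv2.imread("pics/side0.png")
cv2.imwrite("pics/c2.png",cv2.resize(s[235:420,190:390],None,fx=3.2,fy=3.2,interpolation=cv2.INTER_CUBIC))
g=cv2.cvtColor(im,cv2.COLOR_BGR2GRAY)
print(g[200:226,436:466:1]); 
for nm,(u,v),z in [("bl",(303,275),50),("br",(363,270),50),("g",(453,210),106),("tray",(453,287),22)]: print(nm,on("top",u,v,z))
E
```

```text
[[  5  27  36  35  35  35  36  35  36  36  34  34  35  34  34  33  34  33
   37  51  51  51  59  90 132 152 161 172 177 178]
 [ 16  33  36  35  34  35  35  36  36  36  35  36  33  33  35  32  36  46
   58  73  73  72  72  69  61  65 101 134 159 172]
 [ 28  34  34  35  35  35  36  34  35  34  36  35  35  34  33  43  41  64
   75  75  74  74  72  73  69  58  38  46  92 136]
 [ 31  36  36  34  35  35  35  34  36  36  34  36  46  38  47  53  35  72
   75  75  75  75  72  72  72  69  52  34  32  46]
 [ 31  36  35  34  37  36  34  35  35  36  69 118  84  39  50  42  45  77
   75  76  76  76  72  71  73  75  64  36  34  32]
 [ 35  36  34  36  34  37  36  35  46 113 126 139  81  26  31  24  50  78
   77  77  76  76  74  72  72  73  62  37  33  33]
 [ 35  35  35  35  35  32  32  31 109 157 127  67  21  18  26  24  44  79
   77  76  76  75  74  73  73  72  64  41  32  34]
 [ 33  33  33  33  33  29  30  94 150 124  64  34  23  26  22  21  33  76
   77  76  76  75  75  72  73  72  59  37  34  42]
 [ 31  29  28  29  28  30  30 139 141  59  23  22  18  29  33  31  22  56
   77  77  78  76  75  74 
[... 1579 characters left out ...]
 36  36  35  33  35
   35  36  35  34  34  35  69 140 178 177 178 177]
 [ 15  20  27  33  34  37  37  37  37  36  33  36  37  35  37  34  35  34
   35  36  34  36  36  42 101 167 177 177 178 178]
 [  2   6  10  17  22  31  35  38  36  37  37  36  37  35  33  36  36  34
   34  37  34  35  35  67 138 178 177 177 178 178]
 [  2   5   7   2   4  17  21  31  36  37  36  37  36  35  36  37  35  34
   34  35  36  35  35  90 167 177 177 178 178 177]
 [  5   3   0   6   3   3  10  16  21  24  31  37  36  36  36  37  36  34
   35  35  35  34  42 104 179 178 178 178 177 178]]
bl [490.10289063   9.64548476]
br [498.16293073 -99.40806584]
g [ 598.09359918 -254.31151524]
tray [ 466.00205633 -271.55815265]
```

View pics/c1.png

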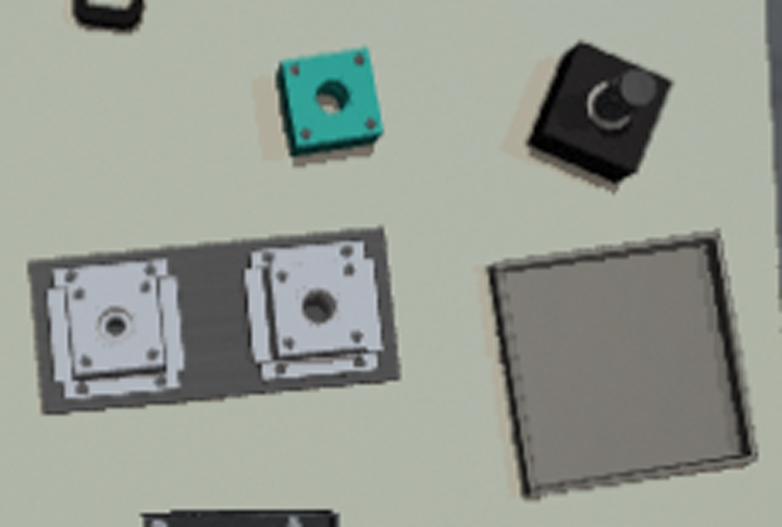

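View pics/c2.png

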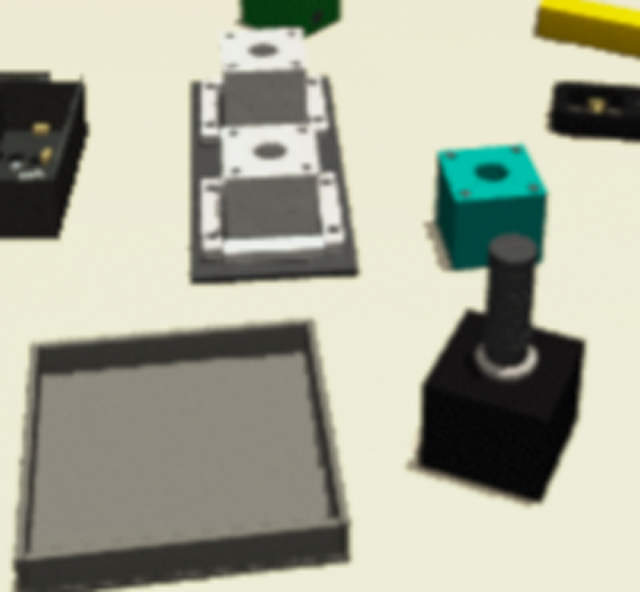

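The crops show the gauge top as a grey disc at about (457,205) in the top view. Both bores show as dark discs on the block tops, and the nest is turned by about 0.08 rad. Next I'll get the numbers from both views.

Run:
```python
from h import *
t=cv2.imread("pics/top0.png"); s=cv2.imread("pics/side0.png")
def blob(im,box,lo,hi,up=4):
    x0,y0,x1,y1=box; g=cv2.cvtColor(im[y0:y1,x0:x1],cv2.COLOR_BGR2GRAY); g=cv2.resize(g,None,fx=up,fy=up,interpolation=cv2.INTER_CUBIC)
    m=cv2.inRange(g,lo,hi); cs,_=cv2.findContours(m,0,2)
    out=[]
    for c in sorted(cs,key=cv2.contourArea)[-3:][::-1]:
        (u,v),(w,h),a=cv2.minAreaRect(c); out.append([x0+(u+.5)/up-.5,y0+(v+.5)/up-.5,w/up,h/up,a])
    return np.round(out,2),
print("gauge top", *blob(t,(450,197,466,214),55,85))
print("gauge top side",*blob(s,(338,302,362,320),40,75))
for nm,b in [("L",(292,263,316,288)),("R",(352,258,376,282))]: print(nm,*blob(t,b,0,130))
print("sideL",*blob(s,(264,243,282,257),0,170)); print("sideR",*blob(s,(262,272,288,290),0,170))
# nest, tray
g=cv2.cvtColor(t,cv2.COLOR_BGR2GRAY)
hsv=cv2.cvtColor(t,cv2.COLOR_BGR2HSV)
for nm,b,z in [("nest",(272,240,394,308),6),("tray",(405,242,500,335),22)]:
    x0,y0,x1,y1=b; m=cv2.morphologyEx(cv2.inRange(g[y0:y1,x0:x1],0,140),cv2.MORPH_CLOSE,np.ones((15,15)))
    c=max(cv2.findContours(m,0,2)[0],key=cv2.contourArea); q=cv2.boxPoints(cv2.minAreaRect(c))+[x0,y0]
    w=np.array([on("top",*p,z) for p in q]); print(nm,w.round(1).tolist(),w.mean(0),np.linalg.norm(np.diff(w,axis=0),axis=1))
```

```text
gauge top [[456.36 204.49  15.1   10.83  24.36]
 [464.19 210.53   0.88   6.26  20.56]]
gauge top side [[348.38 310.5   17.75  21.5   90.  ]]
L [[303.44 275.44   5.48   5.66  45.  ]
 [302.86 270.98   1.95   6.86  79.7 ]
 [294.88 285.88   3.     3.    90.  ]]
R [[363.31 269.69   9.9    9.72  45.  ]
 [372.25 259.     2.75   2.75  90.  ]
 [374.12 278.75   3.25   2.5   90.  ]]
sideL [[271.75 250.12   4.     8.75  90.  ]
 [273.38 243.25   1.25  16.    90.  ]
 [281.   256.     0.75   0.75  90.  ]]
sideR [[274.5  273.75   4.25  25.75  90.  ]
 [273.88 281.75   4.75  10.    90.  ]
 [285.25 286.75   1.25   1.75  90.  ]]
nest [[528.2, 73.5], [562.3, -150.5], [459.0, -164.4], [426.0, 57.4]] [493.87649317 -46.01718605] [226.53062351 104.24057777 224.21206874]
tray [[535.9, -194.0], [559.2, -363.7], [413.9, -379.4], [392.9, -211.6]] [ 475.46634314 -287.15888355] [171.25933934 146.2372809  169.10252408]
```

Run:
```python
from h import *
def tri(a,b):
    (e1,d1),(e2,d2)=ray("top",*a),ray("side",*b); A=np.c_[d1,-d2]; k=np.linalg.lstsq(A,e2-e1,rcond=None)[0]; p,q=e1+d1*k[0],e2+d2*k[1]; return ((p+q)/2).round(1),np.round(p-q,1)
f=lambda u,v:(270+(u+.5)/3.4-.5,180+(v+.5)/3.4-.5)
for n,a,b,z in [("R",(363.3,269.7),(273.9,281.75),50),("L",(303.4,275.4),(271.75,250.1),50),("G",(457.3,205.3),(349,312.5),106)]:
    print(n,on("top",*a,z),on("side",*b,z),tri(a,b))
for n,q,z in [("nest",[(28,262),(383,228),(400,380),(43,413)],6),("tray",[(488,265),(718,231),(756,458),(527,497)],22),("R",[(267,247),(364,240),(368,349),(277,357)],50)]:
    w=np.array([on("top",*f(*p),z) for p in q]); e=np.diff(np.r_[w,w[:1]],axis=0)
    print(n,w.mean(0),np.linalg.norm(e,axis=1),[np.round(np.arctan2(*v[::-1])%(np.pi/2),3) for v in e])
```

```text
R [498.70296206 -99.96547969] [ 497.13957103 -100.96213549] (array([ 497.9, -100.1,   49.5]), array([1.6, 0.1, 0.1]))
L [489.37210468   8.9265645 ] [488.19750434   8.21235465] (array([488.8,   8.9,  49.7]), array([1.2, 0.1, 0.1]))
G [ 606.42915793 -262.39129002] [ 603.73307978 -263.96465125] (array([ 605.2, -262.5,  105.2]), array([ 2.6, -0. ,  0.5]))
nest [493.99048382 -46.19013958] [199.88724218  85.47486553 199.2463074   84.37299934] [np.float64(0.087), np.float64(0.088), np.float64(0.082), np.float64(0.096)]
tray [ 467.54896553 -271.54317637] [132.04273882 127.44915396 130.56371021 128.81006867] [np.float64(0.134), np.float64(0.129), np.float64(0.144), np.float64(0.14)]
R [ 503.02743759 -100.39960206] [52.37010392 58.46058341 48.88405469 59.04287833] [np.float64(0.063), np.float64(0.014), np.float64(0.076), np.float64(0.074)]
```

```bash
cat >> h.py <<'E'
def rows(D,yaw,n=10,dyaw=0.0):
    "even world shift D over n rows with a yaw change of dyaw in total -> table of rows"
    for i in range(n):
        y=yaw+dyaw*i/n; c,s=np.cos(y),np.sin(y); d=np.array(D,float)/n
        print([round(float(v)/80,3) for v in (c*d[0]+s*d[1], s*d[0]-c*d[1], -d[2])], round(-dyaw/n/.1,2))
E
python3 - <<'E'
from h import *
rows((438,234,-66),.324,10,1.0)
E
```

```text
[0.612, -0.103, 0.082] -1.0
[0.619, -0.041, 0.082] -1.0
[0.62, 0.021, 0.082] -1.0
[0.615, 0.083, 0.082] -1.0
[0.604, 0.144, 0.082] -1.0
[0.587, 0.203, 0.082] -1.0
[0.563, 0.261, 0.082] -1.0
[0.535, 0.316, 0.082] -1.0
[0.5, 0.367, 0.082] -1.0
[0.461, 0.415, 0.082] -1.0
```

jog_arm(targets=[{"xyz":[0.612,-0.103,0.082],"spin":-1},{"xyz":[0.619,-0.041,0.082],"spin":-1},{"xyz":[0.62,0.021,0.082],"spin":-1},{"xyz":[0.615,0.083,0.082],"spin":-1},{"xyz":[0.604,0.144,0.082],"spin":-1},{"xyz":[0.587,0.203,0.082],"spin":-1},{"xyz":[0.563,0.261,0.082],"spin":-1},{"xyz":[0.535,0.316,0.082],"spin":-1},{"xyz":[0.5,0.367,0.082],"spin":-1},{"xyz":[0.461,0.415,0.082],"spin":-1}], gripper=65)

```text
time: 1.35
tool_pos: [606.3, -263.0, 160.4]
tcp_rot: [-3.141, -0.0, 1.327]
contact_force: [0.5, -0.4, 0.4]
grip_width: 59.8
finger_force: 0.0
```

jog_arm(targets=[{"xyz":[0,0,0.3],"spin":-0.83},{"xyz":[0,0,0.3],"spin":-0.83},{"xyz":[0,0,0.3],"spin":-0.83},{"xyz":[0,0,0.3],"spin":-0.83},{"xyz":[0,0,0.03],"spin":0},{"xyz":[0,0,0],"spin":0},{"xyz":[0,0,0],"spin":0},{"xyz":[0,0,0],"spin":0},{"xyz":[0,0,0],"spin":0},{"xyz":[0,0,0],"spin":0}])

```text
time: 2.6
tool_pos: [605.1, -264.0, 63.0]
tcp_rot: [3.141, 0.0, 1.656]
contact_force: [-0.2, 0.6, -0.4]
grip_width: 59.8
finger_force: 0.0
```

jog_arm(targets=[{"xyz":[0,0,0]},{"xyz":[0,0,0]},{"xyz":[0,0,0]},{"xyz":[0,0,0]},{"xyz":[0,0,0]},{"xyz":[0,0,0]},{"xyz":[0,0,0]},{"xyz":[0,0,0]},{"xyz":[0,0,0]},{"xyz":[0,0,0]}], gripper=0)

```text
invalid input
```

jog_arm(targets=[{"xyz":[0,0,0],"spin":0},{"xyz":[0,0,0],"spin":0},{"xyz":[0,0,0],"spin":0},{"xyz":[0,0,0],"spin":0},{"xyz":[0,0,0],"spin":0},{"xyz":[0,0,0],"spin":0},{"xyz":[0,0,0],"spin":0},{"xyz":[0,0,0],"spin":0},{"xyz":[0,0,0],"spin":0},{"xyz":[0,0,0],"spin":0}], gripper=0)

```text
time: 3.85
tool_pos: [605.4, -264.0, 62.8]
tcp_rot: [3.141, 0.0, 1.656]
contact_force: [4.4, 0.6, -1.6]
grip_width: 19.3
finger_force: 30.0
```

Run:
```python
from h import *
o=bot.get_obs(); p=o["tool_pos"]; print(p, o["grip_width"])
# lift 70 first, then across at z+70 to 3 mm off nothing: target over R bore
print("lift 70 => z .219x4"); rows((498.2-p[0],-100.3-p[1],0),1.657,6)
```

```text
[ 605.41547793 -263.98967123   62.76831621] 19.339872118958645
lift 70 => z .219x4
[0.359, -0.193, -0.0] -0.0
[0.359, -0.193, -0.0] -0.0
[0.359, -0.193, -0.0] -0.0
[0.359, -0.193, -0.0] -0.0
[0.359, -0.193, -0.0] -0.0
[0.359, -0.193, -0.0] -0.0
```

jog_arm(targets=[{"xyz":[0,0,-0.3],"spin":0},{"xyz":[0,0,-0.3],"spin":0},{"xyz":[0,0,-0.275],"spin":0},{"xyz":[0.36,-0.193,0],"spin":0},{"xyz":[0.36,-0.193,0],"spin":0},{"xyz":[0.36,-0.193,0],"spin":0},{"xyz":[0.36,-0.193,0],"spin":0},{"xyz":[0.36,-0.193,0],"spin":0},{"xyz":[0.36,-0.193,0],"spin":0},{"xyz":[0,0,0],"spin":0}])

```text
time: 5.1
tool_pos: [495.8, -98.1, 132.5]
tcp_rot: [-3.138, -0.001, 1.658]
contact_force: [0.7, 0.1, -1.9]
grip_width: 19.7
finger_force: 30.0
```

Run:
```python
from h import *
s=bot.capture("side"); t=bot.capture("top"); o=bot.get_obs(); print(o["tool_pos"],o["contact_force"])
cv2.imwrite("pics/s1.png",s); cv2.imwrite("pics/t1.png",t)
a=cv2.resize(s[210:310,225:325],None,fx=4,fy=4,interpolation=cv2.INTER_CUBIC);b=cv2.resize(t[220:320,315:415],None,fx=4,fy=4,interpolation=cv2.INTER_CUBIC)
cv2.imwrite("pics/st1.png",np.hstack([a,b]))
```

```text
[497.88769178 -99.95129858 132.84812825] [-0.26135002 -0.00459798 -1.62735501]
```

View pics/st1.png

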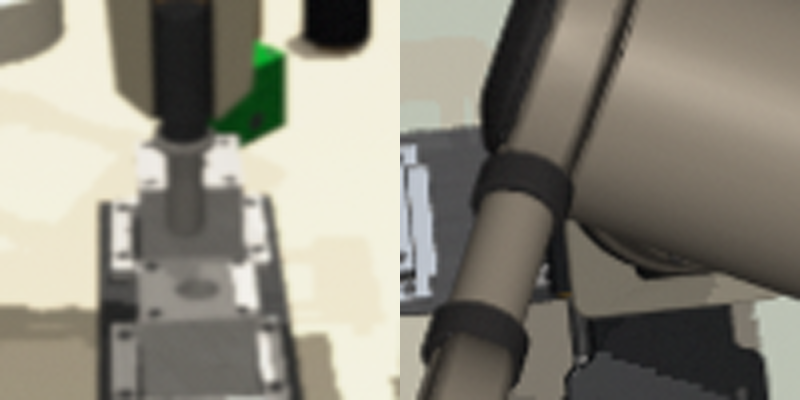

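The crop shows the pin's lower end near (271,268) and the right bore at about (274,282) in the side view. The arm hides the top view. I'll compare the pin and bore columns.

Run:
```python
from h import *
s=cv2.imread("pics/s1.png"); g=cv2.cvtColor(s,cv2.COLOR_BGR2GRAY)
for v in (256,260,263,266,268,270): print(v,g[v,258:286])
print("bore");print(g[277:288,262:288])
print("shoulder");print([ (v,g[v,260:284].tolist()) for v in (243,245,247)])
for z in(76,86,96,116):print(z,px("side",(497.9,-100,z)))
print(px("side",(497.9,-100,50)))
```

```text
256 [226 212 201 184 181 194 207 204 156  98  79  80  81  83  82  78  75 103
 156 180 185 185 178 159 140 141 160 187]
260 [217 172 119  99  97  96  96  94  84  76  79  82  84  83  82  78  75  73
  85  93  96  94  95  96  97  96 103 121]
263 [119  96  96  97  98  97  96  94  84  77  78  82  84  84  82  78  73  72
  85  93  99  98  98  99  98  98 101 136]
266 [ 91  69  84  95  98  96  96  93  86  78  79  81  83  83  82  78  73  77
  88  95  97  97  98  99 100 101 101 136]
268 [ 88  67  84  95  98  99  98  97  95  90  85  83  83  81  80  80  84  89
  95  96  98  97  95  97  96  97  99 136]
270 [ 93  64  84  96  96  99  99  98  99  97  96  94  95  94  94  93  96  96
  97  95  96  96  97  96  96  96  99 124]
bore
[[105 105 126 136 132 124 123 122 121 122 121 122 128 138 144 146 148 146
  146 151 177 214 229 232 236 232]
 [136 137 144 146 137 130 125 123 121 120 118 121 128 138 143 145 147 149
  146 147 171 220 236 239 240 234]
 [147 148 150 147 145 140 132 124 121 114 112 114 121 130 134 137 142 145
  147 146 165 212 233 238 240 236]
 [147 149 149 148 148 144 137 125 113 103 100 102 108 
[... 635 characters left out ...]
46 146 145 144 145 147 146 146 146 147
  147 147 147 150 161 165 183 218]
 [119 102 106 130 142 146 146 147 146 147 147 147 147 146 145 145 145 147
  147 147 147 140 118 100 119 162]]
shoulder
[(243, [233, 233, 220, 164, 99, 56, 34, 28, 30, 31, 31, 29, 29, 28, 28, 32, 49, 75, 86, 101, 100, 100, 108, 106]), (245, [213, 187, 158, 122, 107, 100, 83, 68, 58, 52, 50, 50, 53, 60, 72, 86, 96, 104, 132, 167, 161, 161, 197, 208]), (247, [226, 219, 213, 191, 154, 117, 100, 99, 101, 101, 99, 98, 98, 96, 92, 93, 115, 160, 205, 224, 225, 225, 228, 226])]
76 [274.11551691 267.9277101 ]
86 [274.0082594  262.62168768]
96 [273.89942402 257.25293839]
116 [273.67687414 246.32229607]
[274.38725033 281.43831246]
```

```bash
cat > m.py <<'E'
from h import *
def pin(vs,lo,hi,n="side",pic=None):
    s=bot.capture("side") if pic is None else pic; g=cv2.cvtColor(s,cv2.COLOR_BGR2GRAY).astype(float)
    out=[]
    for v in vs:
        d=np.diff(cv2.GaussianBlur(g,(3,1),0)[v,lo:hi]); 
        out.append((v,lo+.5+np.argmin(d),lo+.5+np.argmax(d)))
    return s,out
E
python3 - <<'E'
from m import *
print(bot.get_obs()["tool_pos"])
s,o=pin([],0,1); cv2.imwrite("pics/s2.png",s); g=cv2.cvtColor(s,cv2.COLOR_BGR2GRAY)
for v in (247,250,253,256,260,263,266,268,270): print(v,g[v,260:284])
print(bot.get_obs()["tool_pos"])
E
```

```text
[497.88769178 -99.95129858 132.84812825]
247 [226 221 220 220 193 146 110 100  98 100  99  98  98 100  99 101  97  96
 113 156 201 221 228 226]
250 [234 234 235 235 234 233 222 170 105  76  77  76  78  78  75  72 101 173
 220 231 232 232 231 231]
253 [232 233 232 232 234 233 222 179 117  79  75  78  78  77  74  73 102 175
 220 230 227 219 209 215]
256 [202 184 181 194 209 217 213 180 120  82  78  83  84  83  80  74  83 127
 167 182 177 159 140 142]
260 [120  99  97  97  97  97  96  87  78  77  80  85  85  85  81  76  72  77
  88  94  95  97  95  97]
263 [ 94  98  96  97  98  95  92  87  79  78  81  83  84  83  81  76  71  76
  91  98  99  98  99 100]
266 [ 84  96  95  96  95  95  95  91  82  78  81  82  84  82  81  76  73  80
  92  95  98  99 100  99]
268 [84 95 98 99 99 98 96 95 93 87 83 83 82 82 81 80 81 90 96 97 96 96 98 98]
270 [85 96 99 98 98 98 98 98 97 95 94 93 92 92 92 93 95 94 95 97 97 97 95 97]
[ 498.24672345 -100.29506324  132.77796152]
```

Run:
```python
from h import *
p=px("side",(498,-100,76)); print(p,px("side",(498,-106.5,76)),px("side",(498,-103,76)),px("side",(498,-100,50)),px("side",(498,-103,50)),px("side",(501,-100,76)))
```

```text
[274.17701509 267.92786995] [273.99569159 269.98286377] [274.09366405 268.87257285] [274.44782683 281.43838651] [274.36649432 282.41416445] [276.02158359 267.93267542]
```

jog_arm(targets=[{"xyz":[0,0.027,0.075],"spin":0},{"xyz":[0,0,0.075],"spin":0},{"xyz":[0,0,0.075],"spin":0},{"xyz":[0,0,0],"spin":0},{"xyz":[0,0,0],"spin":0},{"xyz":[0,0,0],"spin":0},{"xyz":[0,0,0],"spin":0},{"xyz":[0,0,0],"spin":0},{"xyz":[0,0,0],"spin":0},{"xyz":[0,0,0],"spin":0}])

```text
time: 6.5
tool_pos: [500.3, -99.5, 114.7]
tcp_rot: [3.142, 0.0, 1.656]
contact_force: [0.5, 0.3, -2.1]
grip_width: 19.4
finger_force: 30.0
```

Run:
```python
from h import *
s=bot.capture("side"); print(bot.get_obs()["tool_pos"]); cv2.imwrite("pics/s3.png",s)
cv2.imwrite("pics/s3c.png",cv2.resize(s[225:305,235:315],None,fx=7,fy=7,interpolation=cv2.INTER_CUBIC))
```

```text
[500.25686478 -99.4540584  114.71729205]
```

View pics/s3c.png

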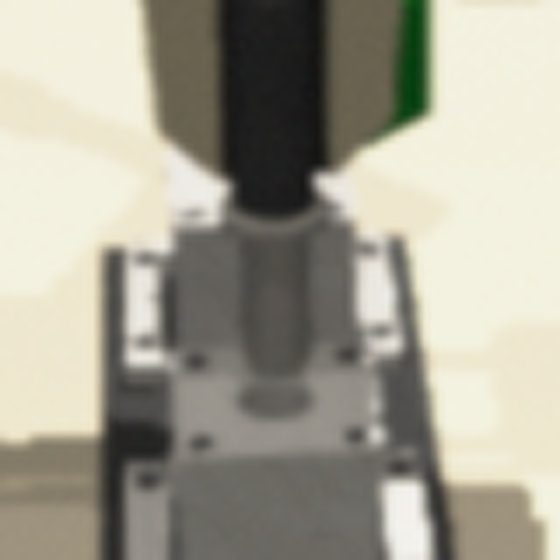

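The pin end and the right bore now line up in column, both at crop x about 276 (274.4 px). I'll check the row (y) numerically.

Run:
```python
from h import *
g=cv2.cvtColor(cv2.imread("pics/s3.png"),cv2.COLOR_BGR2GRAY)
print(g[272:288,264:286])
for y in (-100,-103): print(y,"tip centre/front rim",px("side",(500,y,57.9)),px("side",(500,y-6.5,57.9)),"bore front/back/centre",*[px("side",(500,y+d,50)) for d in(-8.75,8.75,0)])
print(px("side",(500,-100,98)),px("side",(500,-113,98)))
```

```text
[[ 98  99 100 100  97  87  77  77  81  85  84  84  80  75  73  80  91  97
   97  98  98 102]
 [ 99 100 101 102 101  92  79  79  81  84  83  82  79  75  74  83  95 101
  101  99  99 100]
 [105 107 109 110 108  97  82  79  81  83  83  83  80  74  75  91 107 113
  109  97  90  90]
 [106 116 120 121 118 106  88  79  82  84  84  84  80  76  78  97 114 117
  106  84  68  75]
 [ 95 116 122 123 123 113  95  83  82  84  84  83  80  79  87 108 119 121
  113  94  83  88]
 [107 120 126 126 124 118 102  88  84  85  82  83  82  85 100 118 123 124
  123 117 115 117]
 [125 131 136 133 129 123 114 100  92  91  89  89  92  97 115 131 134 136
  137 138 136 136]
 [143 145 146 143 138 126 117 108 103 101 103 104 107 111 122 138 143 145
  145 145 143 142]
 [150 148 147 146 139 121 105  99  99  99 100 102 102 104 112 131 144 146
  146 145 145 143]
 [150 151 147 143 132 109  94  91  92  95  96  98  98  96  99 119 139 146
  147 146 144 144]
 [150 150 149 145 130 104  89  90  93  95  96  97  96  93  98 117 138 146
  147 145 146 144]
 [150 150 149 147 139 118 102  97  94  94  96  97  99 101 110 127 143 147
  147 146 145 143]
 [150 150 149 149 146 139 126 115 109 107 107 111 115 120 132 142 146 147
  147 147 145 144]
 [150 149 149 149 147 146 143 138 135 136 136 137 139 141 144 147 149 147
  147 144 139 134]
 [142 146 148 148 149 148 147 146 145 146 146 147 147 146 146 147 147 147
  145 141 119 100]
 [106 129 144 147 149 147 146 146 147 147 147 148 147 146 146 147 148 148
  147 140 111  83]]
-100 tip centre/front rim [275.58350614 277.37803918] [275.4141794  279.48026002] bore front/back/centre [275.43233303 284.30393024] [275.88160169 278.63101858] [275.65919175 281.43987469]
-103 tip centre/front rim [275.50566714 278.34448989] [275.3351759  280.46092038] bore front/back/centre [275.35350446 285.29889587] [275.80583977 279.58793721] [275.58191954 282.41553585]
[275.18564178 256.17652571] [274.83116633 260.19421953]
```

jog_arm(targets=[{"xyz":[-0.03,-0.014,0],"spin":0},{"xyz":[0,0,0.04],"spin":0},{"xyz":[0,0,0.04],"spin":0},{"xyz":[0,0,0],"spin":0},{"xyz":[0,0,0],"spin":0},{"xyz":[0,0,0],"spin":0},{"xyz":[0,0,0],"spin":0},{"xyz":[0,0,0],"spin":0},{"xyz":[0,0,0],"spin":0},{"xyz":[0,0,0],"spin":0}])

```text
time: 7.8
tool_pos: [499.4, -102.0, 108.3]
tcp_rot: [3.142, 0.0, 1.656]
contact_force: [0.4, 0.4, -2.2]
grip_width: 19.8
finger_force: 30.0
```

Run:
```python
from h import *
s=bot.capture("side"); print(bot.get_obs()["tool_pos"]); cv2.imwrite("pics/s4.png",s)
cv2.imwrite("pics/s4c.png",cv2.resize(s[245:300,245:305],None,fx=10,fy=10,interpolation=cv2.INTER_CUBIC))
g=cv2.cvtColor(s,cv2.COLOR_BGR2GRAY)
print(g[270:288,264:286])
```

```text
[ 499.35960467 -101.95132683  108.31338658]
[[101  99 100  98  92  79  74  79  83  85  84  82  75  71  77  89  98  97
   96  98 100 124]
 [100  99 100  99  95  80  75  80  83  84  85  83  78  75  78  89  97  98
   99  97  98 111]
 [ 99  99  99  99  95  80  76  81  83  83  85  83  77  75  77  89  95  99
   99  98  97 101]
 [101 100 102 102  96  82  77  79  83  85  85  82  78  75  81  94 100 102
  103 100  99  99]
 [105 108 110 111 107  87  77  80  83  84  85  82  78  77  87 105 113 114
  108  99  90  91]
 [107 116 120 121 115  94  80  80  83  85  86  83  79  78  90 111 121 118
  106  83  68  74]
 [ 95 115 123 124 117  95  80  81  83  86  85  82  79  77  91 112 121 121
  113  95  82  86]
 [107 121 125 124 118  98  82  81  83  85  84  83  78  77  88 111 122 122
  120 113 110 111]
 [120 125 124 124 118  97  80  80  83  85  84  82  77  75  85 110 123 124
  122 120 120 123]
 [128 128 128 126 117  99  82  81  82  85  85  81  78  74  84 113 127 127
  126 126 127 134]
 [133 139 140 132 122 101  83  81  83  84  84  82  77  77  92 121 137 141
  140 139 139 141]
 [146 148 146 141 127 101  84  80  83  84  82  82  78  79  90 117 138 145
  146 145 144 144]
 [150 149 149 144 129 103  84  82  82  84  83  82  83  86  95 117 138 147
  147 146 145 145]
 [150 149 149 147 138 117 100  92  91  90  89  91  96  99 111 128 142 146
  147 147 145 144]
 [150 150 149 149 147 138 128 117 110 106 107 109 116 122 133 142 147 147
  147 146 145 142]
 [150 150 149 150 149 147 144 138 135 135 136 137 140 141 144 147 149 148
  146 146 140 136]
 [140 145 149 147 148 148 146 147 146 147 147 147 146 146 147 149 149 147
  147 139 120 100]
 [106 131 145 146 149 150 147 148 147 148 147 149 147 147 147 148 149 147
  147 140 112  84]]
```

View pics/s4c.png

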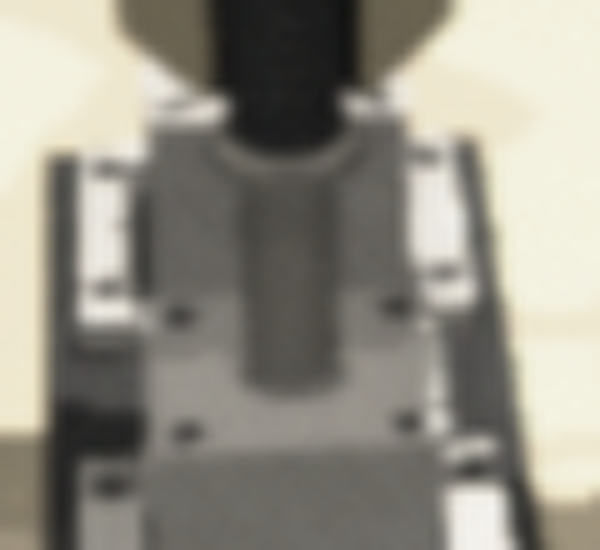

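The pin end at (273.8, 283) sits centred on the bore in the side view, so I'll lower it gently and watch the force.

jog_arm(targets=[{"xyz":[0,0,0.02],"spin":0},{"xyz":[0,0,0.02],"spin":0},{"xyz":[0,0,0.02],"spin":0},{"xyz":[0,0,0],"spin":0},{"xyz":[0,0,0],"spin":0},{"xyz":[0,0,0],"spin":0},{"xyz":[0,0,0],"spin":0},{"xyz":[0,0,0],"spin":0},{"xyz":[0,0,0],"spin":0},{"xyz":[0,0,0],"spin":0}])

```text
time: 9.1
tool_pos: [499.4, -102.0, 103.5]
tcp_rot: [3.142, 0.0, 1.656]
contact_force: [-0.3, 0.7, -1.9]
grip_width: 19.3
finger_force: 30.0
```

jog_arm(targets=[{"xyz":[0,0,0.02],"spin":0},{"xyz":[0,0,0.02],"spin":0},{"xyz":[0,0,0.02],"spin":0},{"xyz":[0,0,0],"spin":0},{"xyz":[0,0,0],"spin":0},{"xyz":[0,0,0],"spin":0},{"xyz":[0,0,0],"spin":0},{"xyz":[0,0,0],"spin":0},{"xyz":[0,0,0],"spin":0},{"xyz":[0,0,0],"spin":0}])

```text
time: 10.35
tool_pos: [499.4, -102.0, 98.7]
tcp_rot: [-3.142, 0.0, 1.656]
contact_force: [-0.8, -0.1, -2.3]
grip_width: 19.3
finger_force: 30.0
```

jog_arm(targets=[{"xyz":[0,0,0.02],"spin":0},{"xyz":[0,0,0.02],"spin":0},{"xyz":[0,0,0.02],"spin":0},{"xyz":[0,0,0],"spin":0},{"xyz":[0,0,0],"spin":0},{"xyz":[0,0,0],"spin":0},{"xyz":[0,0,0],"spin":0},{"xyz":[0,0,0],"spin":0},{"xyz":[0,0,0],"spin":0},{"xyz":[0,0,0],"spin":0}])

```text
time: 11.6
tool_pos: [499.4, -102.0, 93.9]
tcp_rot: [3.142, 0.0, 1.656]
contact_force: [-0.7, 0.3, -1.4]
grip_width: 19.3
finger_force: 30.0
```

jog_arm(targets=[{"xyz":[0,0,0.02],"spin":0},{"xyz":[0,0,0.01],"spin":0},{"xyz":[0,0,0.01],"spin":0},{"xyz":[0,0,0.003],"spin":0},{"xyz":[0,0,0],"spin":0},{"xyz":[0,0,0],"spin":0},{"xyz":[0,0,0],"spin":0},{"xyz":[0,0,0],"spin":0},{"xyz":[0,0,0],"spin":0},{"xyz":[0,0,0],"spin":0}])

```text
time: 12.85
tool_pos: [499.4, -102.0, 90.5]
tcp_rot: [3.142, 0.0, 1.656]
contact_force: [-1.1, 0.4, -1.4]
grip_width: 19.5
finger_force: 30.0
```

jog_arm(targets=[{"xyz":[0,0,0.006],"spin":0},{"xyz":[0,0,0.006],"spin":0},{"xyz":[0,0,0],"spin":0},{"xyz":[0,0,0],"spin":0},{"xyz":[0,0,0],"spin":0},{"xyz":[0,0,0],"spin":0},{"xyz":[0,0,0],"spin":0},{"xyz":[0,0,0],"spin":0},{"xyz":[0,0,0],"spin":0},{"xyz":[0,0,0],"spin":0}])

```text
time: 14.1
tool_pos: [499.4, -102.0, 89.5]
tcp_rot: [-3.142, 0.0, 1.656]
contact_force: [-0.0, 0.6, -0.9]
grip_width: 19.5
finger_force: 30.0
```

jog_arm(targets=[{"xyz":[0,0,0.01],"spin":0},{"xyz":[0,0,0.01],"spin":0},{"xyz":[0,0,0.005],"spin":0},{"xyz":[0,0,0],"spin":0},{"xyz":[0,0,0],"spin":0},{"xyz":[0,0,0],"spin":0},{"xyz":[0,0,0],"spin":0},{"xyz":[0,0,0],"spin":0},{"xyz":[0,0,0],"spin":0},{"xyz":[0,0,0],"spin":0}])

```text
time: 15.35
tool_pos: [499.4, -102.0, 87.5]
tcp_rot: [-3.142, 0.0, 1.656]
contact_force: [0.4, -0.3, -1.3]
grip_width: 19.7
finger_force: 30.0
```

jog_arm(targets=[{"xyz":[0,0,0.03],"spin":0},{"xyz":[0,0,0.03],"spin":0},{"xyz":[0,0,0.03],"spin":0},{"xyz":[0,0,0.02],"spin":0},{"xyz":[0,0,0],"spin":0},{"xyz":[0,0,0],"spin":0},{"xyz":[0,0,0],"spin":0},{"xyz":[0,0,0],"spin":0},{"xyz":[0,0,0],"spin":0},{"xyz":[0,0,0],"spin":0}])

```text
time: 16.6
tool_pos: [499.4, -102.0, 78.7]
tcp_rot: [3.142, 0.0, 1.656]
contact_force: [-0.3, -0.1, -0.8]
grip_width: 19.4
finger_force: 30.0
```

jog_arm(targets=[{"xyz":[0,0,0.01],"spin":0},{"xyz":[0,0,0.01],"spin":0},{"xyz":[0,0,0.01],"spin":0},{"xyz":[0,0,0.005],"spin":0},{"xyz":[0,0,0],"spin":0},{"xyz":[0,0,0],"spin":0},{"xyz":[0,0,0],"spin":0},{"xyz":[0,0,0],"spin":0},{"xyz":[0,0,0],"spin":0},{"xyz":[0,0,0],"spin":0}])

```text
time: 17.85
tool_pos: [499.3, -102.0, 75.9]
tcp_rot: [-3.141, -0.0, 1.656]
contact_force: [-1.1, 0.2, -1.7]
grip_width: 19.4
finger_force: 30.0
```

jog_arm(targets=[{"xyz":[0,0,0.01],"spin":0},{"xyz":[0,0,0.01],"spin":0},{"xyz":[0,0,0.01],"spin":0},{"xyz":[0,0,0.005],"spin":0},{"xyz":[0,0,0],"spin":0},{"xyz":[0,0,0],"spin":0},{"xyz":[0,0,0],"spin":0},{"xyz":[0,0,0],"spin":0},{"xyz":[0,0,0],"spin":0},{"xyz":[0,0,0],"spin":0}])

```text
time: 19.1
tool_pos: [499.5, -102.0, 73.1]
tcp_rot: [3.141, 0.0, 1.656]
contact_force: [-0.3, 0.3, -3.7]
grip_width: 19.3
finger_force: 30.0
```

jog_arm(targets=[{"xyz":[0,0,0.01],"spin":0},{"xyz":[0,0,0.01],"spin":0},{"xyz":[0,0,0.01],"spin":0},{"xyz":[0,0,0.008],"spin":0},{"xyz":[0,0,0],"spin":0},{"xyz":[0,0,0],"spin":0},{"xyz":[0,0,0],"spin":0},{"xyz":[0,0,0],"spin":0},{"xyz":[0,0,0],"spin":0},{"xyz":[0,0,0],"spin":0}])

```text
time: 20.35
tool_pos: [499.6, -102.0, 70.9]
tcp_rot: [3.141, 0.0, 1.656]
contact_force: [-2.1, 1.4, 6.5]
grip_width: 19.3
finger_force: 30.0
```

jog_arm(targets=[{"xyz":[0,0,0.005],"spin":0},{"xyz":[0,0,0.004],"spin":0},{"xyz":[0,0,0],"spin":0},{"xyz":[0,0,0],"spin":0},{"xyz":[0,0,0],"spin":0},{"xyz":[0,0,0],"spin":0},{"xyz":[0,0,0],"spin":0},{"xyz":[0,0,0],"spin":0},{"xyz":[0,0,0],"spin":0},{"xyz":[0,0,0],"spin":0}])

```text
time: 21.6
tool_pos: [499.6, -102.0, 70.3]
tcp_rot: [3.141, 0.001, 1.656]
contact_force: [-1.8, 0.9, 6.7]
grip_width: 19.3
finger_force: 30.0
```

Run:
```python
from h import *
s=bot.capture("side"); o=bot.get_obs();print(o["tool_pos"],o["contact_force"]); cv2.imwrite("pics/s5.png",s)
cv2.imwrite("pics/s5c.png",cv2.resize(s[240:300,240:305],None,fx=9,fy=9,interpolation=cv2.INTER_CUBIC))
```

```text
[ 499.62946508 -102.03105102   70.28383306] [-3.0262716   1.16748869  6.40388506]
```

View pics/s5c.png

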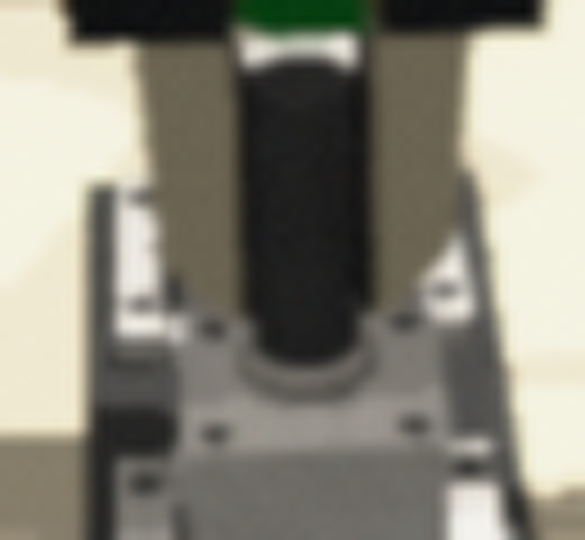

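The shoulder disc is now near the block's top face, and the force holds steady at about 7 N, so the pin is past the ball and dragging. I'll continue.

jog_arm(targets=[{"xyz":[0,0,0.005],"spin":0},{"xyz":[0,0,0.005],"spin":0},{"xyz":[0,0,0.005],"spin":0},{"xyz":[0,0,0],"spin":0},{"xyz":[0,0,0],"spin":0},{"xyz":[0,0,0],"spin":0},{"xyz":[0,0,0],"spin":0},{"xyz":[0,0,0],"spin":0},{"xyz":[0,0,0],"spin":0},{"xyz":[0,0,0],"spin":0}])

```text
time: 22.9
tool_pos: [499.6, -102.0, 68.9]
tcp_rot: [3.141, 0.0, 1.656]
contact_force: [-2.2, 2.0, 5.9]
grip_width: 19.4
finger_force: 30.0
```

jog_arm(targets=[{"xyz":[0,0,0.005],"spin":0},{"xyz":[0,0,0.005],"spin":0},{"xyz":[0,0,0],"spin":0},{"xyz":[0,0,0],"spin":0},{"xyz":[0,0,0],"spin":0},{"xyz":[0,0,0],"spin":0},{"xyz":[0,0,0],"spin":0},{"xyz":[0,0,0],"spin":0},{"xyz":[0,0,0],"spin":0},{"xyz":[0,0,0],"spin":0}])

```text
time: 24.15
tool_pos: [499.6, -102.0, 67.7]
tcp_rot: [3.141, 0.0, 1.656]
contact_force: [-2.2, 1.4, 5.0]
grip_width: 19.6
finger_force: 30.0
```

Expected flush is near TCP z = 66.8, so I'll take smaller steps.

jog_arm(targets=[{"xyz":[0,0,0.005],"spin":0},{"xyz":[0,0,0.004],"spin":0},{"xyz":[0,0,0],"spin":0},{"xyz":[0,0,0],"spin":0},{"xyz":[0,0,0],"spin":0},{"xyz":[0,0,0],"spin":0},{"xyz":[0,0,0],"spin":0},{"xyz":[0,0,0],"spin":0},{"xyz":[0,0,0],"spin":0},{"xyz":[0,0,0],"spin":0}])

```text
time: 25.4
tool_pos: [499.5, -102.0, 66.7]
tcp_rot: [3.141, 0.0, 1.656]
contact_force: [0.6, 0.8, 2.9]
grip_width: 19.9
finger_force: 30.0
```

jog_arm(targets=[{"xyz":[0,0,0.005],"spin":0},{"xyz":[0,0,0],"spin":0},{"xyz":[0,0,0],"spin":0},{"xyz":[0,0,0],"spin":0},{"xyz":[0,0,0],"spin":0},{"xyz":[0,0,0],"spin":0},{"xyz":[0,0,0],"spin":0},{"xyz":[0,0,0],"spin":0},{"xyz":[0,0,0],"spin":0},{"xyz":[0,0,0],"spin":0}])

```text
time: 26.65
tool_pos: [499.6, -102.0, 66.6]
tcp_rot: [3.141, 0.0, 1.656]
contact_force: [-1.0, 2.2, 6.5]
grip_width: 19.7
finger_force: 30.0
```

jog_arm(targets=[{"xyz":[0,0,0.005],"spin":0},{"xyz":[0,0,0],"spin":0},{"xyz":[0,0,0],"spin":0},{"xyz":[0,0,0],"spin":0},{"xyz":[0,0,0],"spin":0},{"xyz":[0,0,0],"spin":0},{"xyz":[0,0,0],"spin":0},{"xyz":[0,0,0],"spin":0},{"xyz":[0,0,0],"spin":0},{"xyz":[0,0,0],"spin":0}])

```text
time: 27.9
tool_pos: [499.6, -102.0, 66.6]
tcp_rot: [3.141, 0.0, 1.656]
contact_force: [-2.0, 1.4, 10.2]
grip_width: 19.4
finger_force: 30.0
```

The stop is firm: about 10 N with no further travel, so the shoulder is flush. I'll release, lift clear, and cross to the left block.

jog_arm(targets=[{"xyz":[0,0,0],"spin":0},{"xyz":[0,0,0],"spin":0},{"xyz":[0,0,0],"spin":0},{"xyz":[0,0,0],"spin":0},{"xyz":[0,0,-0.1],"spin":0},{"xyz":[0,0,-0.4],"spin":0},{"xyz":[0,0,-0.35],"spin":0},{"xyz":[0.46,0,0],"spin":0},{"xyz":[0.46,0,0],"spin":0},{"xyz":[0.46,0,0],"spin":0}], gripper=80)

```text
time: 29.15
tool_pos: [490.0, 9.0, 134.5]
tcp_rot: [3.141, 0.0, 1.655]
contact_force: [0.9, 0.1, -0.0]
grip_width: 73.4
finger_force: 0.0
```

Run:
```python
from h import *
s=bot.capture("side"); t=bot.capture("top"); o=bot.get_obs();print(o["tool_pos"],o["contact_force"],o["grip_width"]); cv2.imwrite("pics/s6.png",s)
a=cv2.resize(s[210:310,210:310],None,fx=4,fy=4,interpolation=cv2.INTER_CUBIC);b=cv2.resize(t[220:320,290:390],None,fx=4,fy=4,interpolation=cv2.INTER_CUBIC)
cv2.imwrite("pics/s6c.png",np.hstack([a,b]))
```

```text
[489.45450273  10.76203953 134.40051282] [-0.13946064 -0.28519674  0.2922979 ] 73.47333666564802
```

View pics/s6c.png

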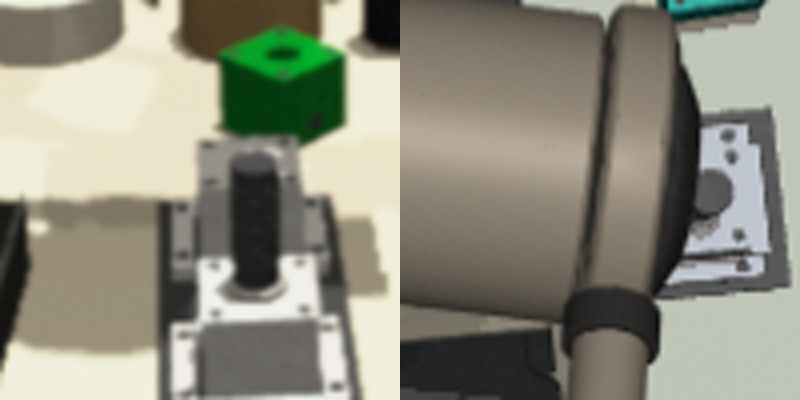

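The gauge stands flush in the right block (side view around (272,270)). Now I'll descend on the left block.

jog_arm(targets=[{"xyz":[-0.025,0.005,0.35],"spin":0},{"xyz":[0,0,0.35],"spin":0},{"xyz":[0,0,0.35],"spin":0},{"xyz":[0,0,0.2],"spin":0},{"xyz":[0,0,0.11],"spin":0},{"xyz":[0,0,0],"spin":0},{"xyz":[0,0,0],"spin":0},{"xyz":[0,0,0],"spin":0},{"xyz":[0,0,0],"spin":0},{"xyz":[0,0,0],"spin":0}])

```text
time: 30.5
tool_pos: [490.7, 6.1, 25.2]
tcp_rot: [3.141, 0.0, 1.656]
contact_force: [-0.6, -0.2, -0.0]
grip_width: 73.2
finger_force: 0.0
```

jog_arm(targets=[{"xyz":[0,0,0],"spin":0},{"xyz":[0,0,0],"spin":0},{"xyz":[0,0,0],"spin":0},{"xyz":[0,0,0],"spin":0},{"xyz":[0,0,0],"spin":0},{"xyz":[0,0,0],"spin":0},{"xyz":[0,0,0],"spin":0},{"xyz":[0,0,0],"spin":0},{"xyz":[0,0,0],"spin":0},{"xyz":[0,0,0],"spin":0}], gripper=0)

```text
time: 31.75
tool_pos: [490.6, 6.0, 25.0]
tcp_rot: [3.141, 0.0, 1.656]
contact_force: [2.0, 0.3, -2.0]
grip_width: 47.7
finger_force: 30.0
```

jog_arm(targets=[{"xyz":[0,0,-0.4],"spin":0},{"xyz":[0,0,-0.45],"spin":0},{"xyz":[0,0,-0.45],"spin":0},{"xyz":[0,0,-0.33],"spin":0},{"xyz":[-0.577,-0.095,0],"spin":0},{"xyz":[-0.577,-0.095,0],"spin":0},{"xyz":[-0.577,-0.095,0],"spin":0},{"xyz":[-0.577,-0.095,0],"spin":0},{"xyz":[-0.577,-0.095,0],"spin":0},{"xyz":[-0.577,-0.095,0],"spin":0}])

```text
time: 33.0
tool_pos: [467.6, -274.7, 154.7]
tcp_rot: [-3.14, -0.002, 1.656]
contact_force: [1.2, -0.2, -3.5]
grip_width: 47.6
finger_force: 30.0
```

Run:
```python
from h import *
bot.capture("side"); s=bot.capture("side"); o=bot.get_obs();print(o["tool_pos"],o["contact_force"],o["grip_width"])
cv2.imwrite("pics/s7.png",s[150:430,150:430])
```

```text
[ 467.51472476 -277.75652066  154.61024118] [-0.08030595  0.15573161 -4.15180359] 47.61268140616469
```

View pics/s7.png

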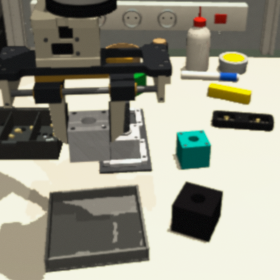

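The block hangs level above the tray (crop, about (95,140)), with the tray clear below it. Next I'll lower it.

jog_arm(targets=[{"xyz":[0.03,0,0.45],"spin":0},{"xyz":[0,0,0.45],"spin":0},{"xyz":[0,0,0.4],"spin":0},{"xyz":[0,0,0.25],"spin":0},{"xyz":[0,0,0.06],"spin":0},{"xyz":[0,0,0.02],"spin":0},{"xyz":[0,0,0],"spin":0},{"xyz":[0,0,0],"spin":0},{"xyz":[0,0,0],"spin":0},{"xyz":[0,0,0],"spin":0}])

```text
time: 34.35
tool_pos: [468.5, -271.5, 25.3]
tcp_rot: [3.141, 0.0, 1.656]
contact_force: [0.5, -0.2, -3.4]
grip_width: 47.7
finger_force: 30.0
```

jog_arm(targets=[{"xyz":[0,0,0.005],"spin":0},{"xyz":[0,0,0.005],"spin":0},{"xyz":[0,0,0.005],"spin":0},{"xyz":[0,0,0.003],"spin":0},{"xyz":[0,0,0],"spin":0},{"xyz":[0,0,0],"spin":0},{"xyz":[0,0,0],"spin":0},{"xyz":[0,0,0],"spin":0},{"xyz":[0,0,0],"spin":0},{"xyz":[0,0,0],"spin":0}])

```text
time: 35.6
tool_pos: [468.4, -271.4, 23.6]
tcp_rot: [-3.142, 0.0, 1.656]
contact_force: [0.7, -1.2, -3.7]
grip_width: 47.4
finger_force: 30.0
```

Still hanging, so I'll go a bit lower.

jog_arm(targets=[{"xyz":[0,0,0.006],"spin":0},{"xyz":[0,0,0.006],"spin":0},{"xyz":[0,0,0],"spin":0},{"xyz":[0,0,0],"spin":0},{"xyz":[0,0,0],"spin":0},{"xyz":[0,0,0],"spin":0},{"xyz":[0,0,0],"spin":0},{"xyz":[0,0,0],"spin":0},{"xyz":[0,0,0],"spin":0},{"xyz":[0,0,0],"spin":0}])

```text
time: 36.85
tool_pos: [468.5, -271.4, 23.0]
tcp_rot: [3.141, 0.0, 1.656]
contact_force: [-2.7, 2.4, 5.6]
grip_width: 47.9
finger_force: 30.0
```

Contact, with the block resting on the tray floor. I'll release and lift.

jog_arm(targets=[{"xyz":[0,0,-0.005],"spin":0},{"xyz":[0,0,0],"spin":0},{"xyz":[0,0,0],"spin":0},{"xyz":[0,0,0],"spin":0},{"xyz":[0,0,-0.1],"spin":0},{"xyz":[0,0,-0.4],"spin":0},{"xyz":[0,0,-0.5],"spin":0},{"xyz":[0,0,-0.5],"spin":0},{"xyz":[-0.6,0,0],"spin":0},{"xyz":[-0.6,0,0],"spin":0}], gripper=70)

```text
time: 38.1
tool_pos: [477.2, -368.0, 144.9]
tcp_rot: [3.14, 0.002, 1.657]
contact_force: [0.6, 0.1, -1.1]
grip_width: 64.6
finger_force: 0.0
```

Run:
```python
from h import *
bot.capture("top"); s=bot.capture("side"); t=bot.capture("top"); o=bot.get_obs();print(o["time"],o["tool_pos"],o["contact_force"],o["grip_width"])
cv2.imwrite("pics/fin.png",np.hstack([cv2.resize(s[200:430,170:400],(400,400)),cv2.resize(t[140:370,270:500],(400,400))]))
```

```text
38.25 [ 476.24958352 -368.9284665   143.21430926] [-0.42331189  0.27357088 -0.74856696] 64.2816499294337
```

View pics/fin.png

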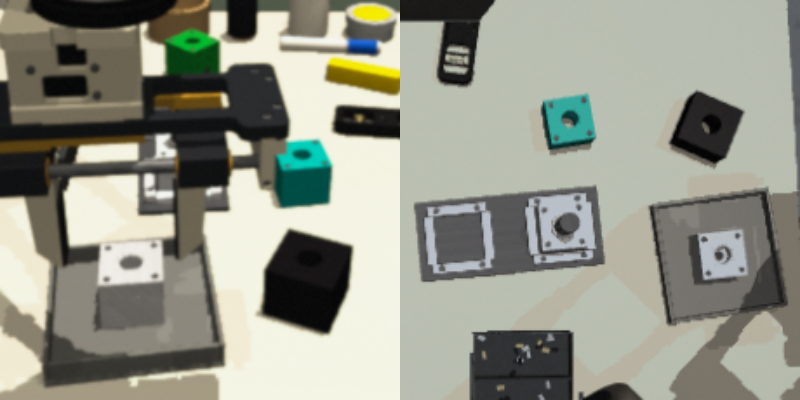

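The block sits flat in the tray (crop, about (722,253)), the gauge stands in the right block (567,224), and nothing else has moved. I'll hand it in.

```bash
python3 -c "
from plant import bot
print(bot.close_job())"
```

```text
the job is handed in; nothing more can be done
None
```

The job is handed in at about 38 s: the right block passed the gauge, which stands flush in it; I didn't gauge the left block, which is flat in the tray, taking it as undersize by elimination and the narrower bore seen from above.

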